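Hang the hand lamp on the free charging stud

ROBOT

A 6-joint arm with a two-finger parallel gripper is mounted at the origin on the work surface. World frame = base frame: x ahead of the robot, y to its left, z up, the work surface at z = 0. Lengths are in mm, angles in rad, forces in N, time in s.
With the tool pointing down it reaches from about 350 to 875 mm from the base axis. Payload 4.2 kg.
Tool frame: the origin (TCP) lies at the very end of the fingers, on their centre line; the grasp point (between the pads) lies 19 mm behind it; z points along the fingers, y is the direction in which the jaws open and shut (so a half turn about z gives the same grasp; the last joint's range is limited). The gripper opens to 87 mm and grips with 3 to 60 N. Pads are 19 mm wide; open, the fingers measure 117 mm over their backs; the gripper's body (75 mm by 190 mm) begins 51 mm behind the grasp point.
Start: joints at [-1.023, 0.385, 0.008, 0, -1.194, -0.259], TCP at [178.017, -599.09, 222.55] pointing down, gripper open.
Joint ranges: [-3.14, 3.14], [-1.21, 2.06], [-1.07, 1.41], [-3.16, 2.05], [-2.99, -0.16], [-3.1, 3.1]. Speed limits (rad/s): [2.79, 2.79, 3.14, 3.14, 3.14, 3.14].

INTERFACE

Orientations are given as [roll, pitch, yaw] about the fixed x, y, z axes, in that order (R = Rz(yaw) Ry(pitch) Rx(roll)).
In Python, from station import * gives the robot as it stands.
- The arm moves only by the tool drive_tool, never from a script. Its argument "plan" is a list of rows, each a list of 2 entries, a list of its own where there are three numbers: the shift along the tool's x, y, z in mm, then the turn about the tool's z in degrees. In form: [[[dx, dy, dz], twist], ...]. A call has 1 to 5 rows; each row is the pose to reach, as a shift and turn from the pose measured when the call began, along the tool's axes at that moment; what a row does not reach only later rows make up. A row lasts 1/8 s, in which the tool goes at most 62.5 mm and 10.7 degrees, less where a joint would pass 70% of its speed; a pose out of reach is approached as far as the arm can. A call with a gripper value outside its range is refused whole. "fingers" is the closure, from 0 (fully open) to 1 (shut), set as the call begins (left out, the last holds). The fingers move at their own pace and stop on an object; the grip force is fixed at half the most. Time passes only in rows, so rows that repeat a pose let the fingers close. It gives the time, the measured TCP pose, the force and the opening at its end, in the units of the state.
- state(): the state, without advancing time (a new reading comes with each control period).
- read_camera(name): name is "side" or "top"; returns the picture (480x640x3 uint8, blue, green, red); there is no depth.
- get_calibration(name): a dict with "camera_matrix" (3x3 intrinsics, pixels), "k1" (the pictures are not rectified: a ray, as slopes to the right and down, at radius r is drawn at 1 + k1 r^2 times it, then the intrinsics apply), "rvec" (rotation vector, rad) and "tvec" (3), from world to camera coordinates, as OpenCV has them. Camera axes: x right, y down, z forward; pixel columns grow to the right and rows downward; lengths in mm; the calibration is good to about 2 mm. A picture is of the moment at which its call begins. get_calibration takes no time and is no camera call.
- sign_off(): hands the job in, once; it reports no verdict.
The state is a dict: "clock": time; "joint_pos": joint angles; "joint_velocities": joint speeds; "effort": joint torques, N m; "ee_pos": TCP position; "tool_rot": TCP orientation; "ft_force": force on the tool from outside, world axes, zero at the start; "moment": the same for the moment, N m; "finger_gap": opening from 0.0 (shut) to 1.0 (fully open).
Only numpy, scipy, OpenCV 4.12 (cv2) and the standard library are available. Lean on these libraries where they do the work, as an engineer would, in place of code of your own. Each camera call takes 0.05 s, during which the arm holds its last target. There are 200 camera calls.

TASK

Take the yellow hand lamp that stands on the bench and hang it on the free stud of the green charging rack, the one with the green indicator: slide the slot of its hanger bar sideways over the stud, behind the stud's head, until the stud stops at the slot's end, then let it down so that the stud sits fully up in the notch. Feel it on gently, without forcing the stud, and leave the lamp hanging still and the other lamps and things undisturbed.

Things in the scene. Friction and masses are not known exactly. Their poses are not given: they have to be found in the camera images.
- lamp_grip (a point): Centre of the black rubber grip on top of the loose yellow hand lamp (0.3 to 0.6 kg) standing on the bench: 34 mm wide (y), 16 mm thick (x), 42 mm high, centre 161 mm above the lamp's underside. z up; x across the flat hanger bar, lens on the -x side; the slot opens at the bar's +y edge. Case below: 68 (y) by 60 (x) by 90 mm high, lens ring out to 38 mm at -x, red button to 37 mm at +y.
- lamp_slot (a point): Seat of the lamp's slot, 37 mm below lamp_grip, 124 mm above the underside, same axes: the stud's axis lies here when the lamp hangs fully home. The steel hanger bar is 48 mm wide (y +-24) and 5 mm thick (x +-2.5). The seat is the top of a notch 12 mm wide (y +-6), its roof 5 mm above this point, which rises from the inner end of the channel (see lamp_mouth).
- lamp_mouth (a point): Mouth of the slot at the bar's +y edge: 24 mm towards +y from lamp_slot and 9.5 mm lower, same axes. From here a level channel 13 mm high, flared to 23 mm over the outer 7 mm, runs 30 mm towards -y to an end wall, which goes straight on up as one side of the notch. With the stud in mid-channel the lamp is 9.5 mm higher than when it hangs home.
- free_place (a point): Nominal stud axis of the free charging place, 160 mm above the bench, midway between its plate and the stud's head. x points into the rail along the stud, y level along the rail, z up. A hung lamp's axes are parallel to these (lens away from the rail); it goes on by moving towards +y. The stud is bolted through a slotted hole, up to 9 mm off this point either way along y: feel for it.
- free_light (a point): Green indicator on top of the rail over the free place, 14 mm above and 20 mm to +x of free_place. The brass stud below it has a 10 mm shank, 9.5 mm clear between plate and head, and a head 18 mm across and 5 mm thick. It is rigid. Forcing it means more than 15 N between lamp and charging place while sliding on and letting down, or more than 25 N on the final seat.
- rack: Green free-standing rack, fixed to the bench; origin on the bench under the rail's face (the face on the -x side, the lamps' side), at its middle place; x away from the lamps, y along the rail. Rail 22 mm thick (x), 20 mm high, its top 170 mm above the bench; three places at y = -140, 0 and +140 mm; the posts, 25 mm wide, are at y = -250 and +225 mm. One place is free, two hold lamps like the loose one.
- hung_a (a joint): Swing of one of the two lamps already hanging on the rack, about its stud (rad, 0 = plumb). To be left alone.
- hung_b (a joint): Swing of the other lamp already hanging on the rack (rad, 0 = plumb). To be left alone.
- hung_a_grip (a point): Centre of the rubber grip of the first lamp already hanging (197 mm above the bench).
- hung_b_grip (a point): Centre of the rubber grip of the other lamp already hanging.
- rescuer_mid (a point): Middle of a black self-rescuer canister lying on the bench, 125 by 190 by 85 mm (x, y, z), 2.2 kg. To be left alone.
- caplamp_mid (a point): Middle of a black and yellow cap lamp headpiece on the bench, 70 mm across, 46 mm high. To be left alone.
Things that resemble listed ones, but are neither listed nor needed, are in the scene too. Leave any orange or pink look-alike of the part that bears lamp_grip alone.

How it is judged (in metres and radians):
On the way:
1. the lamp's slot is slid sideways over the free stud, behind its head, not yet down in the notch (x of lamp_slot in the frame of free_place between -0.005 and 0.005 m and y of lamp_slot in the frame of free_place between -0.012 and 0.012 m and z of lamp_slot in the frame of free_place between 0.006 and 0.014 m), for 0.1 s.
At the end, for the whole second after the job is handed in: Lamp hangs free on the free stud, stud up in the notch: seat within 3.5 mm in height, 5 mm along the stud, 12.5 mm along the rail; upright to 0.1 rad, parallel to the rail to 0.2; at rest, carried by the place; other lamps plumb to 0.1 rad, canister and cap lamp within 20 mm (x of lamp_slot in the frame of free_place between -0.005 and 0.005 m and y of lamp_slot in the frame of free_place between -0.0125 and 0.0125 m and z of lamp_slot in the frame of free_place between -0.0035 and 0.003 m and angle between lamp_slot's own z axis and vertical below 0.1 rad and angle between the y axis of lamp_slot and the y axis of free_place, either way round below 0.2 rad and contact force between lamp and place_free above 1.5 N and linear speed of lamp below 0.03 m/s and distance of each of rescuer_mid, caplamp_mid from where it was at the start of the episode below 0.02 m and value of joint hung_a between -0.1 and 0.1 rad and value of joint hung_b between -0.1 and 0.1 rad); the robot touches nothing.
It fails at once if the lamp is forced against the free charging place while still more than 4 mm above its seat (more than 15 N) (contact force between lamp and place_free above 15 N and z of lamp_slot in the frame of free_place above 0.004 m).
It fails at once if the lamp is forced against the free charging place or the rack (more than 25 N) (contact force between lamp and place_free above 25 N or contact force between lamp and rack above 25 N).
It fails at once if a lamp already hanging is knocked (swings more than 0.2 rad) (value of joint any of hung_a, hung_b above 0.2 rad or value of joint any of hung_a, hung_b below -0.2 rad).
It fails at once if the self-rescuer or the cap lamp is pushed more than 30 mm (distance of any of rescuer_mid, caplamp_mid from where it was at the start of the episode above 0.03 m).
It also fails if it takes over 51 s, if anything falls off the work surface, if the arm or the gripper's body presses on something with over 40 N, if the wrist force passes 120 N, or if a joint passes its speed limit or range.

## Working session

There is one attempt and no reset: what is moved stays moved. The work goes in short steps, Python scripts to look and compute and a tool call to move; the robot and the scene stay as the last step left them, time stands still between calls to the robot, and variables do not carry over. Pictures are saved under pics/ and viewed, on a budget of 10 in all, crops included, one or two more only if the job needs it, and the job is handed in when it is done.

Besides the shell and the picture viewer there is one more tool, called after "Emit:" as name([rows], argument=value, ...), one row to a line, values as JSON. drive_tool: Moves the arm, as the interface text tells. Its arguments: {"type":"object","properties":{"plan":{"type":"array","items":{"type":"array"}},"fingers":{"type":"number"}},"required":["plan"]}

```bash
mkdir -p pics
cat > h.py <<'E'
from station import *
import numpy as np, cv2
def cal(n):
    c=get_calibration(n); K=np.array(c["camera_matrix"],float); R=cv2.Rodrigues(np.array(c["rvec"],float))[0]
    return K,c["k1"],R,np.array(c["tvec"],float).ravel()
def ray(n,u,v):
    K,k,R,t=cal(n); d=np.array([k,0,0,0,0.])
    x=cv2.undistortPoints(np.array([[[u,v]]],float),K,d)[0,0]
    return -R.T@t, R.T@np.array([x[0],x[1],1])
def onz(n,u,v,z):
    o,d=ray(n,u,v); return o+d*(z-o[2])/d[2]
def tri(u1,v1,u2,v2):
    o,d=ray("top",u1,v1);p,e=ray("side",u2,v2)
    s=np.linalg.lstsq(np.c_[d,-e],p-o,rcond=None)[0]; a=o+d*s[0];b=p+e*s[1]
    return (a+b)/2,np.linalg.norm(a-b)
def px(n,P):
    K,k,R,t=cal(n); return cv2.projectPoints(np.array(P,float).reshape(-1,1,3),cv2.Rodrigues(R)[0],t,K,np.array([k,0,0,0,0.]))[0][:,0]
E
python3 - <<'E'
from h import *
for n in("top","side"):
    cv2.imwrite(f"pics/{n}0.png",read_camera(n)); o=cal(n); print(n,-o[2].T@o[3],o[2][2],o[0][0,0],o[1])
print(state())
E
```

```text
top [ 312.49847212  -66.0070791  1008.09145729] [ 0.22168926  0.0430629  -0.97416603] 455.57901904527426 -0.10346418744138433
side [ 491.22023822 -767.64911042  550.91108678] [ 0.04602082  0.86173311 -0.50527036] 540.084776174073 -0.053280811149965496
{'clock': 0.1, 'joint_pos': array([-1.02341051e+00,  3.85486397e-01,  6.80545600e-03, -4.09202712e-04,
       -1.19401531e+00, -2.58566680e-01]), 'joint_velocities': array([-0.00038096, -0.00241345,  0.0027499 ,  0.00204334, -0.0001079 ,
       -0.00104741]), 'effort': array([-3.79471458e-04, -3.91688776e+01,  1.87936610e+01,  4.23191920e+00,
        1.34757132e-02, -7.64615720e-05]), 'ee_pos': array([ 177.85758719, -598.61614648,  221.58557082]), 'tool_rot': array([ 3.13965864e+00, -1.18236651e-04, -2.85292432e+00]), 'ft_force': array([0.17937478, 1.01829769, 0.10775067]), 'moment': array([-0.00686342,  0.00919251, -0.01990779]), 'finger_gap': 0.999991347852664}
```

View pics/top0.png

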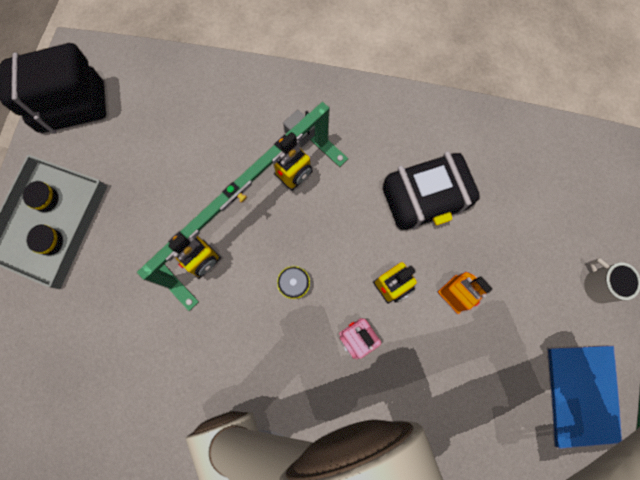

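View pics/side0.png

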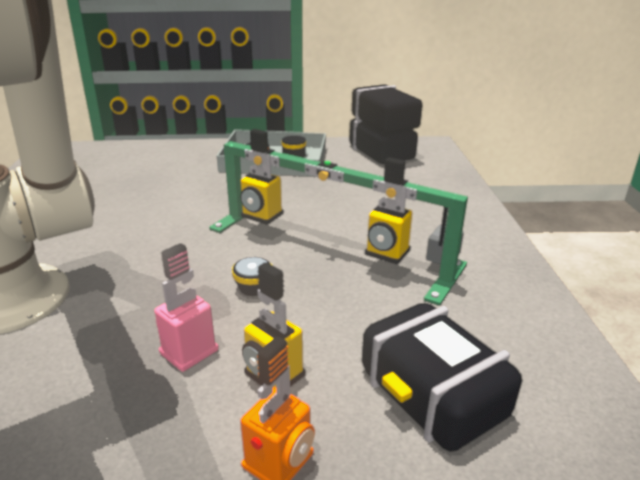

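Top view: yellow lamp at (398,283) with its grip at about (404,272), green indicator at (231,188), brass stud at (241,198). Side view: grip at (270,280), stud at (323,175). Zooming in on these.

Run:
```python
from h import *
t=cv2.imread("pics/top0.png");s=cv2.imread("pics/side0.png")
r=lambda i,x,y,w,h:cv2.resize(i[y:y+h,x:x+w],(400,300),interpolation=cv2.INTER_CUBIC)
cv2.imwrite("pics/c1.png",np.vstack([np.hstack([r(t,360,250,80,60),r(s,220,255,120,90)]),np.hstack([r(t,200,160,80,60),r(s,270,130,120,90)])]))
for n,u,v,z in[("top",325,108,170),("top",148,270,170),("top",231,188,174),("top",404,272,180)]: print(u,v,onz(n,u,v,z).round(1))
print(tri(404,272,270,280),tri(241,198,323,175),tri(231,188,327,164))
```

```text
325 108 [768.1  11.  170. ]
148 270 [376.9 275.9 170. ]
231 188 [563.2 157.3 174. ]
404 272 [ 463.7 -195.   180. ]
(array([ 465.73365483, -198.1766424 ,  160.82854814]), np.float64(2.9241410345622505)) (array([552.31176255, 137.27453166, 158.14859236]), np.float64(1.4487128809685477)) (array([562.65296426, 157.71609887, 171.70154645]), np.float64(2.4173814781833705))
```

View pics/c1.png

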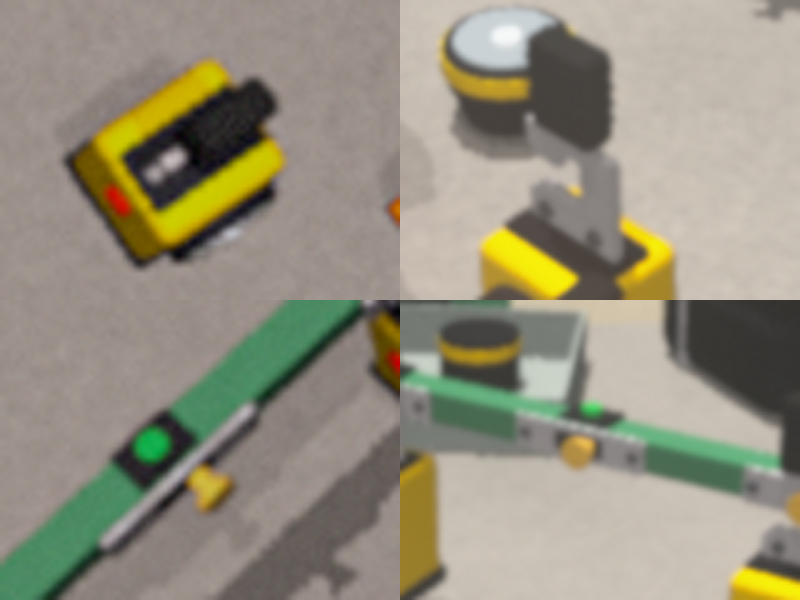

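```bash
cat >> h.py <<'E'
def wire(P,yaw,z0):  # P = lamp axis xy, z0 underside: case box, grip box, bar corners
    c,s=np.cos(yaw),np.sin(yaw); o=[]
    for hx,hy,z1,z2 in[(30,34,0,90),(8,17,140,182),(2.5,24,90,140)]:
        b=[(P[0]+c*x-s*y,P[1]+s*x+c*y,z0+z) for z in(z1,z2) for x,y in((-hx,-hy),(hx,-hy),(hx,hy),(-hx,hy))]
        o+=[(b[i],b[j]) for i,j in[(0,1),(1,2),(2,3),(3,0),(4,5),(5,6),(6,7),(7,4),(0,4),(1,5),(2,6),(3,7)]]
    return o
def crop(n,im,x,y,w,h,lines=(),S=(400,300)):
    k=S[0]/w; r=cv2.resize(im[y:y+h,x:x+w],S,interpolation=cv2.INTER_CUBIC)
    for a,b in lines:
        p=((px(n,[a,b])-[x-.5,y-.5])*k).round().astype(int); cv2.line(r,tuple(map(int,p[0])),tuple(map(int,p[1])),(255,255,0),1)
    return r
E
python3 - <<'E'
from h import *
t=cv2.imread("pics/top0.png");s=cv2.imread("pics/side0.png")
for n,i in(("top",t),("side",s)):
    h=cv2.cvtColor(i,cv2.COLOR_BGR2HSV)
    for nm,lo,hi,a in(("yel",(22,150,120),(32,255,255),40),("grn",(55,200,140),(70,255,255),3),("brass",(12,100,110),(24,255,255),4)):
        N,_,st,ce=cv2.connectedComponentsWithStats(cv2.inRange(h,lo,hi))
        print(n,nm,[(st[k][4],ce[k].round(1).tolist()) for k in range(1,N) if st[k][4]>=a])
g=onz("top",*tri(406.4,274,271,281.4)[0][:2]*0+[406.4,274],161); print(g,tri(406.4,274,271,281.4))
# grip-to-grip rail direction, case edges on z=90
C=lambda x,y:onz("top",360+x/5-.5,250+y/5-.5,90)
for p,q in(((155,240),(283,160)),((97,150),(210,62))):
    d=(C(*p)-C(*q)); print(C(*p).round(1),C(*q).round(1),np.degrees(np.arctan2(d[1],d[0])))
P=tri(406.4,274,271,281.4)[0]
w=wire(P,np.radians(49),0)
cv2.imwrite("pics/c2.png",np.hstack([crop("top",t,360,245,80,60,w),crop("side",s,210,250,120,150,w,(400,500))[:300]]) if 0 else np.hstack([cv2.copyMakeBorder(crop("top",t,360,245,80,60,w),0,200,0,0,0),crop("side",s,210,250,120,150,w,(400,500))]))
E
```

```text
top yel [(np.int32(246), [294.8, 166.4]), (np.int32(150), [442.7, 218.4]), (np.int32(265), [197.0, 258.7]), (np.int32(449), [396.2, 281.3])]
top grn []
top brass [(np.int32(11), [280.4, 139.5]), (np.int32(21), [291.2, 152.2]), (np.int32(5), [304.6, 152.8]), (np.int32(109), [290.3, 172.1]), (np.int32(42), [241.1, 196.7]), (np.int32(11), [438.2, 223.8]), (np.int32(10), [174.5, 237.0]), (np.int32(91), [200.2, 255.1]), (np.int32(26), [186.5, 249.8]), (np.int32(5), [198.0, 254.0]), (np.int32(25), [179.2, 261.8]), (np.int32(129), [388.0, 283.3]), (np.int32(856), [459.1, 293.8]), (np.int32(11), [414.7, 281.1]), (np.int32(13), [477.2, 287.9]), (np.int32(24), [481.5, 292.2])]
side yel [(np.int32(116), [239.4, 35.4]), (np.int32(94), [108.9, 36.2]), (np.int32(104), [141.0, 36.1]), (np.int32(99), [173.8, 35.3]), (np.int32(115), [206.5, 35.5]), (np.int32(96), [212.8, 101.6]), (np.int32(98), [274.6, 101.2]), (np.int32(100), [119.6, 103.1]), (np.int32(93), [150.7, 102.4]), (np.int32(91), [182.1, 102.0]), (np.int32(90), [293.0, 145.9]), (np.int32(945), [264.6, 195.8]), (np.int32(1020), [392.5, 232.0
[... 593 characters left out ...]
), [246.5, 176.0]), (np.int32(890), [266.3, 198.5]), (np.int32(74), [390.7, 192.1]), (np.int32(6), [374.5, 210.0]), (np.int32(900), [393.7, 236.0]), (np.int32(200), [244.5, 279.3]), (np.int32(8), [272.1, 311.9]), (np.int32(744), [292.2, 353.3]), (np.int32(173), [254.9, 337.7]), (np.int32(4), [292.5, 323.0]), (np.int32(10), [248.2, 369.2]), (np.int32(4), [390.5, 371.5]), (np.int32(203), [395.9, 391.3]), (np.int32(4021), [274.6, 438.3])]
[ 464.26765544 -203.0068907   161.        ] (array([ 464.9632305 , -202.86610039,  161.29903729]), np.float64(1.4917487286328004))
[ 423.7 -190.1   90. ] [ 465.5 -236.4   90. ] 132.08990188147718
[ 455.3 -161.    90. ] [ 499.8 -200.8   90. ] 138.23719555492497
```

View pics/c2.png

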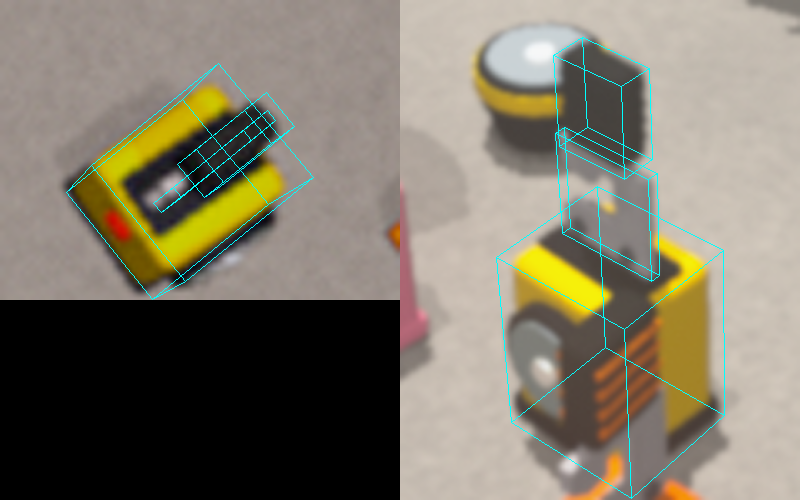

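Run:
```python
from h import *
t=cv2.imread("pics/top0.png")
h=cv2.cvtColor(t,cv2.COLOR_BGR2HSV); print(h[188,230],h[205,210],t[205,210])
m=cv2.inRange(h,(55,90,60),(90,255,255)); ys,xs=np.nonzero(m)
k=(xs>160)&(xs<315)&(ys>100)&(ys<265)
W=np.array([onz("top",x,y,170)[:2] for x,y in zip(xs[k],ys[k])])
L=lambda W:cv2.fitLine(W.astype(np.float32),cv2.DIST_HUBER,0,.01,.01).ravel()
l=L(W)
for _ in range(4):
    d=np.abs((W-l[2:])@[-l[1],l[0]]); l=L(W[d<13])
print(l,np.degrees(np.arctan2(l[1],l[0])),(d<13).sum(),len(d))
f=onz("top",229.9,188.9,174); print("light",f, "perp off line",(f[:2]-l[2:])@[-l[1],l[0]])
print("stud head",tri(241.1,196.7,323.1,174.7))
for n,u,v in(("top",241.1,196.7),("side",323.1,174.7)): print(onz(n,u,v,160))
```

```text
[ 71 227 174] [ 72 124 140] [ 99 140  72]
[ 8.3231205e-01 -5.5430734e-01  5.7640863e+02  1.4594386e+02] -33.66302 1546 1564
light [561.03605839 158.93168844 174.        ] perp off line 2.2887941471052726
stud head (array([553.54738403, 137.34544022, 159.0480238 ]), np.float64(0.7667869775706345))
[553.67454423 137.16602933 160.        ]
[553.01287142 134.87203172 160.        ]
```

Emit:
drive_tool([
  [[0,0,0],10],
  [[-70,-85,0],20],
  [[-140,-170,0],30],
  [[-210,-255,0],40],
  [[-260,-320,0],50],
], fingers=0)

```text
clock: 0.72
ee_pos: [386.1, -739.7, 220.8]
tool_rot: [3.14, -0.002, 2.552]
ft_force: [1.0, -1.0, 0.3]
finger_gap: 0.999
```

Emit:
drive_tool([
  [[24,49,-10],4],
  [[48,98,-20],8],
  [[74,154,-20],8],
  [[98,206,-20],8],
  [[122,258,-20],8],
])

```text
clock: 1.35
ee_pos: [428.2, -455.4, 240.8]
tool_rot: [3.141, -0.003, 2.412]
ft_force: [1.0, 0.9, 0.4]
finger_gap: 1.001
```

Emit:
drive_tool([
  [[24,52,0],0],
  [[48,104,0],0],
  [[72,156,0],0],
  [[96,208,0],0],
  [[96,208,0],0],
])

```text
clock: 1.98
ee_pos: [496.0, -233.0, 241.2]
tool_rot: [3.14, -0.004, 2.418]
ft_force: [-0.2, -1.0, 0.0]
finger_gap: 0.997
```

Emit:
drive_tool([
  [[25,1,0],0],
  [[46,2,0],0],
  [[46,2,30],0],
  [[46,2,65],0],
  [[46,2,95],0],
])

```text
clock: 2.6
ee_pos: [461.9, -201.4, 145.0]
tool_rot: [3.141, -0.005, 2.417]
ft_force: [0.1, -0.5, 1.3]
finger_gap: 1.003
```

Emit:
drive_tool([
  [[0,0,0],0],
])

```text
clock: 2.72
ee_pos: [459.9, -201.8, 142.9]
tool_rot: [-3.139, -0.01, 2.415]
ft_force: [0.4, 0.4, 0.7]
finger_gap: 1.0
```

Run:
```python
from h import *
t=read_camera("top");s=read_camera("side");print(state()["ee_pos"],state()["tool_rot"])
cv2.imwrite("pics/c3.png",np.hstack([crop("top",t,330,215,120,120,(),(400,400)),crop("side",s,190,210,160,160,(),(400,400))]))
```

```text
[ 462.16262736 -202.10306874  145.4981236 ] [ 3.14095444 -0.00412684  2.4159594 ]
```

View pics/c3.png

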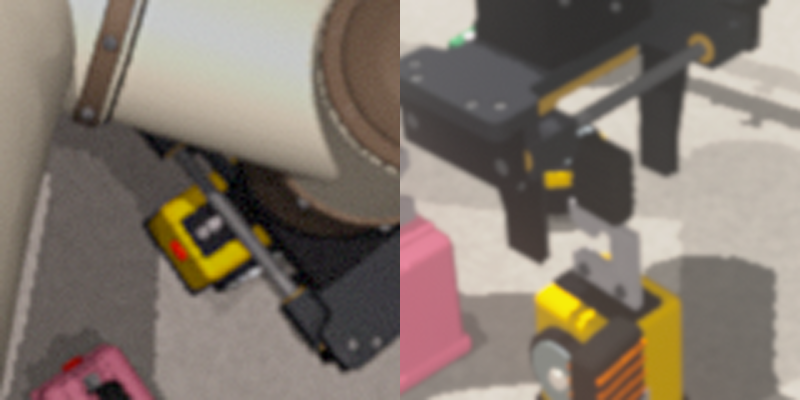

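The fingers straddle the black grip (side view, at about (595,180)) and the tips are level with its bottom. Closing.

Emit:
drive_tool([
  [[0,0,0],0],
  [[0,0,0],0],
  [[0,0,0],0],
  [[0,0,0],0],
  [[0,0,0],0],
], fingers=1)

```text
clock: 3.45
ee_pos: [462.2, -202.0, 145.6]
tool_rot: [3.141, -0.004, 2.416]
ft_force: [-0.1, 0.3, -0.7]
finger_gap: 0.517
```

Emit:
drive_tool([
  [[0,0,-10],0],
  [[0,0,-40],0],
  [[0,0,-80],0],
  [[0,0,-100],0],
  [[0,0,-100],0],
])

```text
clock: 4.08
ee_pos: [463.4, -202.6, 247.7]
tool_rot: [3.138, 0.0, 2.416]
ft_force: [0.1, 0.3, 0.1]
finger_gap: 0.019
```

I lifted before the fingers had finished closing. Checking that the lamp still stands.

Run:
```python
from h import *
t=read_camera("top");s=read_camera("side")
cv2.imwrite("pics/c4.png",np.hstack([crop("top",t,330,215,120,120,(),(400,400)),crop("side",s,190,210,160,160,(),(400,400))]))
```

```text
(no output)
```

View pics/c4.png

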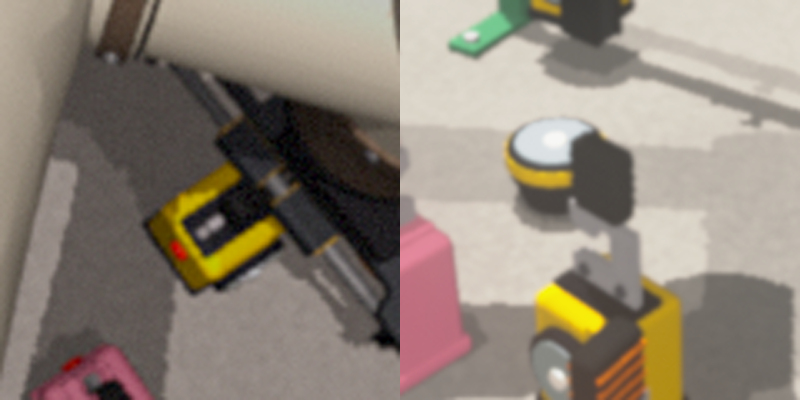

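The lamp is untouched. Reopening, then descending to the same spot.

Emit:
drive_tool([
  [[0,0,0],0],
  [[0,0,0],0],
  [[0,0,0],0],
  [[0,0,0],0],
  [[0,0,0],0],
], fingers=0.3)

```text
clock: 4.8
ee_pos: [461.9, -202.2, 245.0]
tool_rot: [3.141, -0.005, 2.416]
ft_force: [-0.4, 0.5, 0.1]
finger_gap: 0.492
```

Emit:
drive_tool([
  [[0,0,0],0],
  [[0,0,0],0],
  [[0,0,0],0],
  [[0,0,0],0],
  [[0,0,0],0],
])

```text
clock: 5.42
ee_pos: [461.9, -202.1, 245.0]
tool_rot: [3.141, -0.005, 2.416]
ft_force: [-0.2, 0.1, 1.2]
finger_gap: 0.706
```

Emit:
drive_tool([
  [[0,0,20],0],
  [[0,0,50],0],
  [[0,0,80],0],
  [[0,0,99],0],
  [[0,0,99],0],
])

```text
clock: 6.05
ee_pos: [460.7, -201.7, 144.7]
tool_rot: [-3.14, -0.008, 2.416]
ft_force: [-0.4, -0.2, -0.0]
finger_gap: 0.696
```

Emit:
drive_tool([
  [[0,0,0],0],
  [[0,0,0],0],
  [[0,0,0],0],
  [[0,0,0],0],
  [[0,0,0],0],
], fingers=1)

```text
clock: 6.68
ee_pos: [460.9, -201.6, 145.0]
tool_rot: [-3.141, -0.007, 2.416]
ft_force: [0.8, 1.2, 0.6]
finger_gap: 0.214
```

Emit:
drive_tool([
  [[0,0,0],0],
  [[0,0,0],0],
  [[0,0,0],0],
  [[0,0,0],0],
])

```text
clock: 7.18
ee_pos: [460.6, -201.5, 144.6]
tool_rot: [-3.14, -0.008, 2.416]
ft_force: [0.1, 0.3, -2.7]
finger_gap: 0.183
```

Emit:
drive_tool([
  [[0,0,-10],0],
  [[0,0,-35],0],
  [[0,0,-65],0],
  [[0,0,-90],0],
  [[0,0,-90],0],
])

```text
clock: 7.8
ee_pos: [462.5, -202.2, 236.9]
tool_rot: [3.14, -0.003, 2.416]
ft_force: [0.1, 0.4, -4.1]
finger_gap: 0.18
```

Emit:
drive_tool([
  [[10,25,0],-1],
  [[30,75,0],-3],
  [[50,125,0],-5],
  [[70,175,0],-7],
  [[88,220,0],-8],
])

```text
clock: 8.43
ee_pos: [542.2, 22.5, 236.0]
tool_rot: [3.141, -0.005, 2.556]
ft_force: [0.3, -0.0, -2.3]
finger_gap: 0.184
```

Emit:
drive_tool([
  [[10,25,0],0],
  [[16,40,10],0],
  [[16,40,25],0],
  [[16,40,40],0],
  [[16,40,40],0],
])

```text
clock: 9.05
ee_pos: [549.2, 63.3, 193.9]
tool_rot: [-3.138, -0.008, 2.555]
ft_force: [0.9, -0.2, -4.0]
finger_gap: 0.176
```

Run:
```python
from h import *
t=read_camera("top");s=read_camera("side");S=state();print(S["ee_pos"],S["tool_rot"],S["ft_force"],S["finger_gap"])
cv2.imwrite("pics/top5.png",t);cv2.imwrite("pics/side5.png",s)
cv2.imwrite("pics/c5.png",np.hstack([crop("top",t,190,140,120,120,(),(400,400)),crop("side",s,270,120,120,120,(),(400,400))]))
```

```text
[550.86684017  63.89155654 196.11834614] [ 3.14145965 -0.00496403  2.55529923] [ 0.81382526 -0.50719429 -4.04530966] 0.18080989189413904
```

View pics/c5.png

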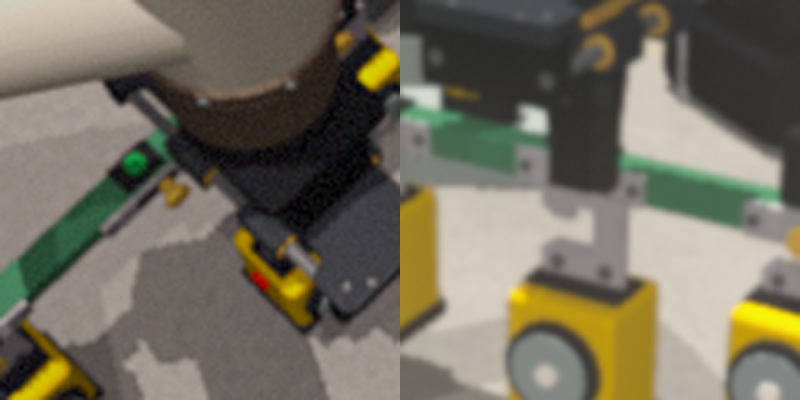

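Run:
```python
from h import *
t=cv2.imread("pics/top5.png");s=cv2.imread("pics/side5.png");t0=cv2.imread("pics/top0.png")
for i in(t0,t):
    h=cv2.cvtColor(i,cv2.COLOR_BGR2HSV); m=cv2.inRange(h,(62,190,110),(80,255,255))[175:200,215:245]
    ys,xs=np.nonzero(m); u,v=xs.mean()+215,ys.mean()+175; print(len(xs),u,v,onz("top",u,v,174))
x=np.array([np.cos(np.radians(56.35)),np.sin(np.radians(56.35))]);y=np.array([-x[1],x[0]])
T=np.array([550.87,63.89])
for zz in(165.8,):
  for d in(-24,0,24): print(d,px("side",[*(T+d*y),zz]), px("top",[*(T+d*y),zz]))
g=lambda a:cv2.cvtColor(a,cv2.COLOR_BGR2GRAY)
print(s[188:204:2,308:344].mean(2).astype(int))
```

```text
30 229.9 188.66666666666666 [561.49913748 159.04519123 174.        ]
13 229.69230769230768 187.30769230769232 [564.12328962 160.10581391 174.        ]
-24 [[336.95285753 191.42972223]] [[285.89262258 195.49383283]]
0 [[324.52127287 188.28092752]] [[277.01940787 203.92933205]]
24 [[312.37306128 185.20709207]] [[268.07638827 212.44220179]]
[[196 196 196 195 194 193 194 194 195 194 193 193 194 195 196 196 198 197
  194 179 153 138 135 136 137 136 135 134 133 138 160 187 199 200 200 200]
 [200 200 199 198 196 194 193 190 186 181 180 183 187 190 193 195 196 196
  191 176 152 138 136 136 137 135 136 135 133 139 162 188 199 201 201 201]
 [199 199 199 196 191 180 169 157 147 140 138 140 145 151 157 162 169 175
  175 165 146 137 136 137 137 136 135 134 133 141 163 188 199 201 201 202]
 [198 197 194 187 170 150 140 136 133 132 133 133 133 134 134 133 135 136
  136 137 136 136 137 137 137 136 136 135 135 142 165 188 198 200 200 200]
 [197 197 195 187 169 147 132 119 109 108 116 127 132 134 134 134 134 134
  134 134 134 134 136 136 136 136 136 135 135 143 166 190 199 199 199 200]
 [199 198 193 182 163 142 126 107  92  89  98 116 131 135 136 136 136 135
  136 135 136 134 131 130 132 134 135 134 134 142 166 189 198 200 199 199]
 [189 173 149 124 110 109 113 109 103 103 111 124 132 135 136 137 137 136
  136 136 131 119 107 102 109 122 132 135 135 143 166 188 197 198 198 199]
 [134 102  77  64  61  64  68  70  75  81  89  98 105 113 119 123 127 131
  133 133 126 111  95  88  95 112 130 135 133 130 136 147 158 165 175 184]]
```

Emit:
drive_tool([
  [[-8,5,3],0],
  [[-8,20,6],0],
  [[-8,35,6],0],
  [[-8,50,6],0],
  [[-8,50,6],0],
])

```text
clock: 9.78
ee_pos: [585.9, 102.6, 189.9]
tool_rot: [3.141, -0.005, 2.557]
ft_force: [0.1, -0.3, -3.2]
finger_gap: 0.18
```

```bash
cat > st.py <<'E'
from h import *
S=state(); a=np.radians(56.35); R=np.array([[np.cos(a),np.sin(a)],[-np.sin(a),np.cos(a)]])
print(S["clock"],"rel",(R@(S["ee_pos"][:2]-[550.4,142.4])).round(2),"z",(S["ee_pos"][2]-180.8).round(2),"F",(R@S["ft_force"][:2]).round(2),S["ft_force"][2].round(2),"M",S["moment"].round(3),S["tool_rot"].round(4),S["finger_gap"].round(3))
E
python3 st.py
python3 - <<'E'
from h import *
t=read_camera("top");s=read_camera("side")
cv2.imwrite("pics/c6.png",np.hstack([crop("top",t,210,160,60,60,(),(400,400)),crop("side",s,290,140,80,80,(),(400,400))]))
E
python3 st.py
```

```text
Traceback (most recent call last):
  File "st.py", line 3, in <module>
    print(S["clock"],"rel",(R@(S["ee_pos"][:2]-[550.4,142.4])).round(2),"z",(S["ee_pos"][2]-180.8).round(2),"F",(R@S["ft_force"][:2]).round(2),S["ft_force"][2].round(2),"M",S["moment"].round(3),S["tool_rot"].round(4),S["finger_gap"].round(3))
                                                                                                                                                                                                                         ^^^^^^^^^^^^^^^^^^^^^
AttributeError: 'float' object has no attribute 'round'
Traceback (most recent call last):
  File "st.py", line 3, in <module>
    print(S["clock"],"rel",(R@(S["ee_pos"][:2]-[550.4,142.4])).round(2),"z",(S["ee_pos"][2]-180.8).round(2),"F",(R@S["ft_force"][:2]).round(2),S["ft_force"][2].round(2),"M",S["moment"].round(3),S["tool_rot"].round(4),S["finger_gap"].round(3))
                                                                                                                                                                                                                         ^^^^^^^^^^^^^^^^^^^^^
AttributeError: 'float' object has no attribute 'round'
```

View pics/c6.png

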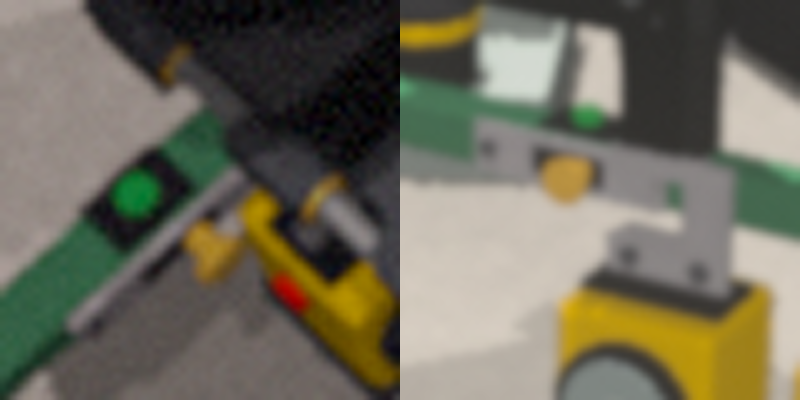

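Emit:
drive_tool([
  [[0,5,0],0],
  [[0,10,0],0],
  [[0,10,0],0],
])

```text
clock: 10.25
ee_pos: [590.7, 110.0, 189.9]
tool_rot: [-3.141, -0.005, 2.556]
ft_force: [-0.3, -0.8, -4.2]
finger_gap: 0.181
```

```bash
sed -i 's/S\["finger_gap"\].round(3)/round(S["finger_gap"],3)/' st.py; python3 st.py
```

```text
10.25 rel [ -4.65 -51.48] z 9.12 F [-0.82 -0.23] -4.19 M [-0.061  0.018 -0.007] [-3.1412 -0.0053  2.5561] 0.181
```

Emit:
drive_tool([
  [[0,1,0],0],
  [[0,2,0],0],
  [[0,2,0],0],
])

```text
clock: 10.62
ee_pos: [591.8, 111.7, 189.9]
tool_rot: [-3.141, -0.005, 2.556]
ft_force: [-1.1, 0.1, -3.2]
finger_gap: 0.18
```

```bash
python3 st.py
```

```text
10.625 rel [ -2.65 -51.49] z 9.1 F [-0.54  0.93] -3.16 M [-0.074 -0.041  0.048] [-3.1412 -0.0053  2.5561] 0.18
```

Emit:
drive_tool([
  [[0,1,0],0],
  [[0,1,0],0],
])

```text
clock: 10.88
ee_pos: [592.4, 112.5, 189.9]
tool_rot: [-3.141, -0.005, 2.556]
ft_force: [-0.6, 0.4, -4.5]
finger_gap: 0.182
```

```bash
python3 st.py
```

```text
10.875 rel [ -1.59 -51.49] z 9.11 F [-0.02  0.75] -4.47 M [-0.084 -0.028 -0.028] [-3.1412 -0.0053  2.5561] 0.182
```

Emit:
drive_tool([
  [[0,1,0],0],
  [[0,2,0],0],
  [[0,2,0],0],
])

```text
clock: 11.25
ee_pos: [593.5, 114.3, 189.9]
tool_rot: [-3.141, -0.005, 2.556]
ft_force: [0.2, 0.2, -4.6]
finger_gap: 0.183
```

Emit:
drive_tool([
  [[0,1,0],0],
  [[0,1,0],0],
])

```text
clock: 11.5
ee_pos: [594.1, 115.2, 189.9]
tool_rot: [-3.141, -0.005, 2.556]
ft_force: [-0.1, -0.1, -2.9]
finger_gap: 0.183
```

```bash
python3 st.py
```

```text
11.5 rel [  1.56 -51.49] z 9.07 F [-0.19  0.04] -2.9 M [-0.031 -0.04   0.041] [-3.1413 -0.0053  2.5562] 0.183
```

Emit:
drive_tool([
  [[0,1,0],0],
  [[0,1,0],0],
])

```text
clock: 11.75
ee_pos: [594.5, 115.7, 189.9]
tool_rot: [-3.14, -0.006, 2.556]
ft_force: [-0.8, -0.8, -2.1]
finger_gap: 0.179
```

```bash
python3 st.py
```

```text
11.75 rel [  2.22 -51.47] z 9.07 F [-1.1   0.18] -2.05 M [-0.386  0.125  0.074] [-3.1404 -0.0055  2.5562] 0.179
```

The bar touched the plate at x of about +2, which matches the estimate. Backing off 2.3 mm to the middle of the gap, then sliding on.

Emit:
drive_tool([
  [[0,-1.2,0],0],
  [[0,-2.3,0],0],
  [[4,-2.3,0],0],
  [[8,-2.3,0],0],
  [[10,-2.3,0],0],
])

```text
clock: 12.38
ee_pos: [584.6, 119.6, 190.0]
tool_rot: [-3.141, -0.006, 2.557]
ft_force: [-0.5, -0.1, -4.2]
finger_gap: 0.184
```

```bash
python3 st.py
```

```text
12.375 rel [-2.000e-02 -4.107e+01] z 9.2 F [-0.37  0.33] -4.19 M [-0.083 -0.025  0.003] [-3.1405 -0.0055  2.5566] 0.184
```

Emit:
drive_tool([
  [[1,0,0],0],
  [[2,0,0],0],
  [[3,0,0],0],
  [[3,0,0],0],
])

```text
clock: 12.88
ee_pos: [582.1, 121.3, 190.0]
tool_rot: [-3.14, -0.006, 2.557]
ft_force: [0.0, 0.6, -4.2]
finger_gap: 0.186
```

```bash
python3 st.py
```

```text
12.875 rel [ -0.04 -38.06] z 9.2 F [0.53 0.35] -4.21 M [-0.07  -0.046 -0.016] [-3.1405 -0.0055  2.5566] 0.186
```

Emit:
drive_tool([
  [[1,0,0],0],
  [[2,0,0],0],
  [[3,0,0],0],
  [[3,0,0],0],
])

```text
clock: 13.38
ee_pos: [579.5, 123.0, 190.0]
tool_rot: [-3.14, -0.006, 2.557]
ft_force: [0.5, 0.1, -3.3]
finger_gap: 0.184
```

```bash
python3 st.py
```

```text
13.375 rel [-3.000e-02 -3.498e+01] z 9.21 F [ 0.38 -0.38] -3.29 M [-0.048 -0.066  0.002] [-3.1405 -0.0055  2.5567] 0.184
```

Emit:
drive_tool([
  [[1,0,0],0],
  [[2,0,0],0],
  [[2,0,0],0],
])

```text
clock: 13.75
ee_pos: [577.8, 124.1, 190.1]
tool_rot: [-3.141, -0.006, 2.557]
ft_force: [-0.1, 0.2, -4.3]
finger_gap: 0.181
```

```bash
python3 st.py
```

```text
13.75 rel [ -0.04 -32.91] z 9.27 F [0.05 0.19] -4.25 M [-0.089 -0.117  0.02 ] [-3.1405 -0.0055  2.5568] 0.181
```

Emit:
drive_tool([
  [[1,0,0],0],
  [[2,0,0],0],
  [[2,0,0],0],
])

```text
clock: 14.12
ee_pos: [576.0, 125.3, 190.1]
tool_rot: [-3.14, -0.006, 2.557]
ft_force: [0.6, 0.2, -3.5]
finger_gap: 0.18
```

```bash
python3 st.py
```

```text
14.125 rel [ -0.06 -30.82] z 9.29 F [ 0.52 -0.43] -3.5 M [-0.056 -0.047 -0.015] [-3.1405 -0.0055  2.5569] 0.18
```

Emit:
drive_tool([
  [[1,0,0],0],
  [[2,0,0],0],
  [[2,0,0],0],
])

```text
clock: 14.5
ee_pos: [574.3, 126.4, 190.1]
tool_rot: [-3.14, -0.006, 2.557]
ft_force: [-0.1, 0.2, -3.3]
finger_gap: 0.185
```

```bash
python3 st.py
```

```text
14.5 rel [ -0.09 -28.73] z 9.31 F [0.07 0.22] -3.35 M [-0.058 -0.043  0.024] [-3.1404 -0.0055  2.557 ] 0.185
```

Emit:
drive_tool([
  [[1,0,0],0],
  [[2,0,0],0],
  [[2,0,0],0],
])

```text
clock: 14.88
ee_pos: [572.5, 127.6, 190.1]
tool_rot: [-3.14, -0.006, 2.557]
ft_force: [-0.5, 0.7, -3.6]
finger_gap: 0.184
```

```bash
python3 st.py
python3 - <<'E'
from h import *
t=read_camera("top");s=read_camera("side")
cv2.imwrite("pics/c7.png",np.hstack([crop("top",t,210,160,60,60,(),(400,400)),crop("side",s,290,140,80,80,(),(400,400))]))
E
```

```text
14.875 rel [ -0.09 -26.66] z 9.35 F [0.32 0.76] -3.6 M [-0.076 -0.049  0.021] [-3.1405 -0.0056  2.557 ] 0.184
```

View pics/c7.png

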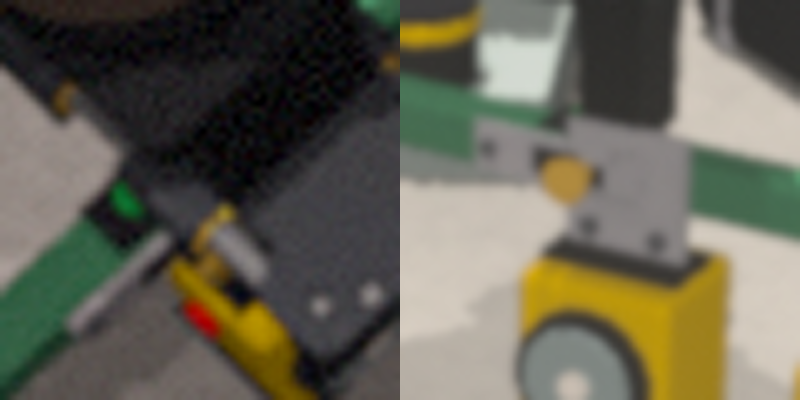

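The side view shows the bar passing behind the brass head at (567,178) with the stud in the mouth, and forces are within noise. Continuing.

Emit:
drive_tool([
  [[1,0,0],0],
  [[2,0,0],0],
  [[3,0,0],0],
  [[4,0,0],0],
  [[4,0,0],0],
])

```text
clock: 15.6
ee_pos: [569.2, 129.8, 190.2]
tool_rot: [-3.14, -0.006, 2.557]
ft_force: [-0.0, 0.1, -3.9]
finger_gap: 0.178
```

```bash
python3 st.py
```

```text
15.6 rel [ -0.08 -22.66] z 9.37 F [0.1  0.09] -3.86 M [-0.058 -0.069 -0.011] [-3.1405 -0.0055  2.5571] 0.178
```

Emit:
drive_tool([
  [[1,0,0],0],
  [[2,0,0],0],
  [[3,0,0],0],
  [[4,0,0],0],
  [[4,0,0],0],
])

```text
clock: 16.23
ee_pos: [565.8, 132.0, 190.3]
tool_rot: [-3.141, -0.005, 2.557]
ft_force: [-0.1, -0.6, -4.2]
finger_gap: 0.179
```

```bash
python3 st.py
```

```text
16.225 rel [ -0.06 -18.59] z 9.47 F [-0.54 -0.23] -4.2 M [-0.079 -0.062 -0.013] [-3.1406 -0.0055  2.5572] 0.179
```

Emit:
drive_tool([
  [[1,0,0],0],
  [[2,0,0],0],
  [[3,0,0],0],
  [[3,0,0],0],
])

```text
clock: 16.73
ee_pos: [563.3, 133.8, 190.3]
tool_rot: [-3.141, -0.006, 2.557]
ft_force: [-0.4, -0.7, -3.8]
finger_gap: 0.182
```

```bash
python3 st.py
```

```text
16.725 rel [ -0.04 -15.48] z 9.48 F [-0.83 -0.04] -3.77 M [-0.083 -0.019 -0.009] [-3.1406 -0.0055  2.5574] 0.182
```

Emit:
drive_tool([
  [[1,0,0],0],
  [[2,0,0],0],
  [[2,0,0],0],
])

```text
clock: 17.1
ee_pos: [561.5, 134.9, 190.3]
tool_rot: [-3.141, -0.005, 2.557]
ft_force: [-0.1, 0.5, -3.2]
finger_gap: 0.18
```

```bash
python3 st.py
```

```text
17.1 rel [ -0.07 -13.43] z 9.52 F [0.31 0.37] -3.18 M [-0.045 -0.085 -0.023] [-3.1406 -0.0055  2.5575] 0.18
```

Now 1 mm steps, feeling for the end wall.

Emit:
drive_tool([
  [[1,0,0],0],
  [[2,0,0],0],
  [[2,0,0],0],
])

```text
clock: 17.48
ee_pos: [559.8, 136.1, 190.3]
tool_rot: [-3.141, -0.006, 2.558]
ft_force: [-0.5, 0.3, -4.0]
finger_gap: 0.182
```

```bash
python3 st.py
```

```text
17.475 rel [ -0.08 -11.34] z 9.53 F [0.   0.59] -4.01 M [-0.091 -0.02   0.042] [-3.1406 -0.0055  2.5575] 0.182
```

Emit:
drive_tool([
  [[1,0,0],0],
  [[1,0,0],0],
])

```text
clock: 17.73
ee_pos: [558.9, 136.6, 190.3]
tool_rot: [-3.141, -0.006, 2.558]
ft_force: [0.4, 0.4, -2.7]
finger_gap: 0.177
```

```bash
python3 st.py
```

```text
17.725 rel [ -0.1  -10.27] z 9.53 F [ 0.57 -0.15] -2.73 M [-0.042 -0.077 -0.02 ] [-3.1406 -0.0056  2.5576] 0.177
```

Emit:
drive_tool([
  [[1,0,0],0],
  [[1,0,0],0],
])

```text
clock: 17.98
ee_pos: [558.0, 137.2, 190.4]
tool_rot: [-3.141, -0.006, 2.558]
ft_force: [-0.2, -0.2, -3.5]
finger_gap: 0.184
```

```bash
python3 st.py
```

```text
17.975 rel [-0.09 -9.22] z 9.58 F [-0.32  0.08] -3.5 M [-0.039 -0.094 -0.006] [-3.1406 -0.0055  2.5577] 0.184
```

Emit:
drive_tool([
  [[1,0,0],0],
  [[1,0,0],0],
])

```text
clock: 18.23
ee_pos: [557.1, 137.8, 190.4]
tool_rot: [-3.141, -0.006, 2.558]
ft_force: [-0.7, 1.1, -4.2]
finger_gap: 0.186
```

```bash
python3 st.py
```

```text
18.225 rel [-0.12 -8.14] z 9.58 F [0.56 1.22] -4.15 M [-0.058 -0.066  0.017] [-3.1405 -0.0056  2.5577] 0.186
```

Emit:
drive_tool([
  [[1,0,0],0],
  [[1,0,0],0],
])

```text
clock: 18.48
ee_pos: [556.2, 138.4, 190.4]
tool_rot: [-3.141, -0.006, 2.558]
ft_force: [-0.4, 0.4, -4.2]
finger_gap: 0.185
```

```bash
python3 st.py
```

```text
18.475 rel [-0.12 -7.06] z 9.6 F [0.08 0.52] -4.2 M [-0.031 -0.025  0.025] [-3.1405 -0.0056  2.5579] 0.185
```

Emit:
drive_tool([
  [[1,0,0],0],
  [[1,0,0],0],
])

```text
clock: 18.73
ee_pos: [555.3, 139.0, 190.4]
tool_rot: [-3.141, -0.006, 2.558]
ft_force: [0.8, -0.6, -4.2]
finger_gap: 0.184
```

```bash
python3 st.py
```

```text
18.725 rel [-0.11 -5.98] z 9.63 F [-0.05 -0.97] -4.23 M [-0.047 -0.067  0.044] [-3.1406 -0.0056  2.5579] 0.184
```

Emit:
drive_tool([
  [[1,0,0],0],
  [[1,0,0],0],
])

```text
clock: 18.98
ee_pos: [554.4, 139.6, 190.4]
tool_rot: [-3.141, -0.006, 2.558]
ft_force: [-0.2, 0.2, -4.0]
finger_gap: 0.179
```

```bash
python3 st.py
```

```text
18.975 rel [-0.13 -4.91] z 9.62 F [0.03 0.3 ] -3.97 M [-0.056 -0.06  -0.043] [-3.1405 -0.0056  2.558 ] 0.179
```

Emit:
drive_tool([
  [[1,0,0],0],
  [[1,0,0],0],
])

```text
clock: 19.23
ee_pos: [553.5, 140.2, 190.4]
tool_rot: [-3.14, -0.006, 2.558]
ft_force: [-0.8, -0.0, -3.2]
finger_gap: 0.183
```

```bash
python3 st.py
```

```text
19.225 rel [-0.15 -3.83] z 9.59 F [-0.46  0.67] -3.2 M [-0.083 -0.07  -0.018] [-3.1404 -0.0057  2.5581] 0.183
```

Emit:
drive_tool([
  [[1,0,0],0],
  [[1,0,0],0],
])

```text
clock: 19.48
ee_pos: [553.2, 140.4, 190.5]
tool_rot: [-3.141, -0.005, 2.558]
ft_force: [2.3, -1.7, -5.4]
finger_gap: 0.182
```

```bash
python3 st.py
```

```text
19.475 rel [-0.11 -3.39] z 9.69 F [-0.17 -2.82] -5.43 M [-0.654 -0.783 -0.006] [-3.1407 -0.0046  2.558 ] 0.182
```

The end wall is felt at y of about -3.4 (2.8 N). Backing off 1 mm to centre the stud under the notch, then letting down.

Emit:
drive_tool([
  [[-0.9,0,0],0],
  [[-0.9,0,0],0],
])

```text
clock: 19.73
ee_pos: [553.7, 140.0, 190.4]
tool_rot: [-3.141, -0.005, 2.558]
ft_force: [0.3, -0.6, -3.2]
finger_gap: 0.18
```

```bash
python3 st.py
```

```text
19.725 rel [-0.15 -4.02] z 9.62 F [-0.38 -0.56] -3.23 M [-0.088 -0.038 -0.031] [-3.1406 -0.0053  2.558 ] 0.18
```

Emit:
drive_tool([
  [[0,0,1],0],
  [[0,0,2],0],
  [[0,0,2],0],
])

```text
clock: 20.1
ee_pos: [553.5, 140.1, 188.3]
tool_rot: [-3.14, -0.006, 2.558]
ft_force: [-1.1, 0.3, -4.1]
finger_gap: 0.182
```

```bash
python3 st.py
```

```text
20.1 rel [-0.23 -3.89] z 7.46 F [-0.37  1.11] -4.11 M [-0.062 -0.021  0.059] [-3.1403 -0.0055  2.558 ] 0.182
```

Emit:
drive_tool([
  [[0,0,1],0],
  [[0,0,1],0],
])

```text
clock: 20.35
ee_pos: [553.4, 140.1, 187.1]
tool_rot: [-3.14, -0.006, 2.558]
ft_force: [0.8, -0.4, -2.9]
finger_gap: 0.181
```

```bash
python3 st.py
```

```text
20.35 rel [-0.29 -3.81] z 6.32 F [ 0.12 -0.88] -2.9 M [-0.113 -0.074  0.012] [-3.14   -0.0057  2.558 ] 0.181
```

Emit:
drive_tool([
  [[-0.2,0,1],0],
  [[-0.3,0,2],0],
  [[-0.3,0,2],0],
])

```text
clock: 20.72
ee_pos: [553.6, 139.8, 185.0]
tool_rot: [-3.14, -0.006, 2.558]
ft_force: [0.2, -0.2, -3.8]
finger_gap: 0.179
```

```bash
python3 st.py
```

```text
20.725 rel [-0.37 -4.06] z 4.18 F [-0.06 -0.33] -3.85 M [-0.077 -0.041  0.002] [-3.1398 -0.0059  2.5579] 0.179
```

Emit:
drive_tool([
  [[-0.1,0,1],0],
  [[-0.2,0,2],0],
  [[-0.2,0,2],0],
])

```text
clock: 21.1
ee_pos: [553.7, 139.7, 182.8]
tool_rot: [-3.14, -0.006, 2.558]
ft_force: [-0.1, -0.2, -3.7]
finger_gap: 0.18
```

```bash
python3 st.py
```

```text
21.1 rel [-0.45 -4.21] z 2.04 F [-0.2  -0.01] -3.69 M [-0.028 -0.007  0.046] [-3.1395 -0.0061  2.5579] 0.18
```

Emit:
drive_tool([
  [[0,0,1],0],
  [[0,0,1],0],
])

```text
clock: 21.35
ee_pos: [553.6, 139.6, 181.7]
tool_rot: [-3.139, -0.006, 2.558]
ft_force: [-0.5, 0.5, -3.0]
finger_gap: 0.183
```

```bash
python3 st.py
```

```text
21.35 rel [-0.53 -4.17] z 0.92 F [0.18 0.68] -3.02 M [-0.125 -0.054 -0.014] [-3.1393 -0.0062  2.5579] 0.183
```

Emit:
drive_tool([
  [[0,0,0.6],0],
  [[0,0,0.6],0],
])

```text
clock: 21.6
ee_pos: [553.5, 139.6, 181.0]
tool_rot: [-3.139, -0.006, 2.558]
ft_force: [0.0, 0.3, -2.7]
finger_gap: 0.18
```

```bash
python3 st.py
```

```text
21.6 rel [-0.56 -4.13] z 0.25 F [0.24 0.11] -2.66 M [-0.059 -0.079 -0.018] [-3.1392 -0.0063  2.5578] 0.18
```

Emit:
drive_tool([
  [[0,0,0.6],0],
  [[0,0,0.6],0],
])

```text
clock: 21.85
ee_pos: [553.6, 139.7, 180.5]
tool_rot: [-3.139, -0.006, 2.558]
ft_force: [-0.1, -0.1, -3.4]
finger_gap: 0.183
```

```bash
python3 st.py
```

```text
21.85 rel [-0.51 -4.18] z -0.26 F [-0.13  0.06] -3.43 M [-0.064 -0.047  0.001] [-3.1394 -0.0061  2.5579] 0.183
```

Emit:
drive_tool([
  [[0,0,0.5],0],
  [[0,0,0.5],0],
])

```text
clock: 22.1
ee_pos: [553.7, 139.7, 180.4]
tool_rot: [-3.14, -0.006, 2.558]
ft_force: [-0.9, 0.5, -1.9]
finger_gap: 0.179
```

```bash
python3 st.py
```

```text
22.1 rel [-0.47 -4.22] z -0.38 F [-0.08  1.01] -1.95 M [-0.103  0.23  -0.003] [-3.1396 -0.0059  2.558 ] 0.179
```

Emit:
drive_tool([
  [[0,0,0.5],0],
  [[0,0,0.5],0],
])

```text
clock: 22.35
ee_pos: [553.7, 139.7, 180.3]
tool_rot: [-3.14, -0.006, 2.558]
ft_force: [-1.8, 1.0, -0.0]
finger_gap: 0.183
```

```bash
python3 st.py
```

```text
22.35 rel [-0.47 -4.25] z -0.48 F [-0.2   2.07] -0.03 M [-0.079  0.403 -0.018] [-3.1397 -0.0056  2.5582] 0.183
```

Emit:
drive_tool([
  [[0,0,0.4],0],
  [[0,0,0.4],0],
])

```text
clock: 22.6
ee_pos: [553.7, 139.7, 180.2]
tool_rot: [-3.14, -0.005, 2.558]
ft_force: [-2.3, 0.1, 2.9]
finger_gap: 0.178
```

```bash
python3 st.py
```

```text
22.6 rel [-0.44 -4.27] z -0.56 F [-1.21  1.91] 2.93 M [-0.033  0.628  0.   ] [-3.1399 -0.0054  2.5583] 0.178
```

Seated: the stud now carries the lamp's weight and about 3 N more. Releasing with a partial opening, then rising straight up.

Emit:
drive_tool([
  [[0,0,0],0],
  [[0,0,0],0],
  [[0,0,0],0],
  [[0,0,0],0],
], fingers=0.62)

```text
clock: 23.1
ee_pos: [553.8, 139.7, 180.2]
tool_rot: [-3.14, -0.005, 2.558]
ft_force: [0.2, 0.3, 0.6]
finger_gap: 0.376
```

Emit:
drive_tool([
  [[0,0,0],0],
  [[0,0,0],0],
  [[0,0,0],0],
])

```text
clock: 23.48
ee_pos: [553.8, 139.7, 180.2]
tool_rot: [-3.14, -0.005, 2.558]
ft_force: [-0.2, 0.9, 0.4]
finger_gap: 0.378
```

```bash
python3 st.py
```

```text
23.475 rel [-0.34 -4.34] z -0.58 F [0.68 0.68] 0.38 M [-0.086 -0.041  0.013] [-3.1401 -0.0052  2.5583] 0.378
```

Emit:
drive_tool([
  [[0,0,-5],0],
  [[0,0,-20],0],
  [[0,0,-40],0],
  [[0,0,-70],0],
  [[0,0,-100],0],
])

```text
clock: 24.1
ee_pos: [554.5, 139.5, 282.5]
tool_rot: [-3.141, -0.004, 2.558]
ft_force: [0.6, -0.4, -0.6]
finger_gap: 0.381
```

Emit:
drive_tool([
  [[0,-50,-20],0],
  [[0,-100,-20],0],
  [[0,-150,-20],0],
  [[0,-200,-20],0],
  [[0,-200,-20],0],
])

```text
clock: 24.72
ee_pos: [442.9, -29.4, 304.5]
tool_rot: [3.14, -0.002, 2.556]
ft_force: [0.8, 0.5, 0.0]
finger_gap: 0.38
```

Emit:
drive_tool([
  [[0,0,0],0],
  [[0,0,0],0],
  [[0,0,0],0],
  [[0,0,0],0],
  [[0,0,0],0],
])

```text
clock: 25.35
ee_pos: [443.1, -29.2, 304.3]
tool_rot: [3.14, -0.002, 2.556]
ft_force: [-0.6, -1.2, 0.1]
finger_gap: 0.383
```

```bash
python3 st.py
python3 - <<'E'
from h import *
t=read_camera("top");s=read_camera("side")
for _ in range(8): s2=read_camera("side")
print("side diff over 0.4 s, stud area:",cv2.absdiff(s,s2)[120:280,200:460].max(2).astype(int).max())
x=np.array([np.cos(np.radians(56.35)),np.sin(np.radians(56.35))]);y=np.array([-x[1],x[0]])
w=wire(np.array([550.4,142.4])-4.4*y,np.radians(56.35),36)
cv2.imwrite("pics/c8.png",np.hstack([crop("top",t,150,90,200,200,(),(400,400)),crop("side",s,250,120,150,150,w,(400,400))]))
E
```

```text
25.35 rel [-202.35   -5.75] z 123.53 F [-1.3  -0.12] 0.15 M [-0.078 -0.007  0.006] [ 3.1402e+00 -2.4000e-03  2.5559e+00] 0.383
side diff over 0.4 s, stud area: 8
```

View pics/c8.png

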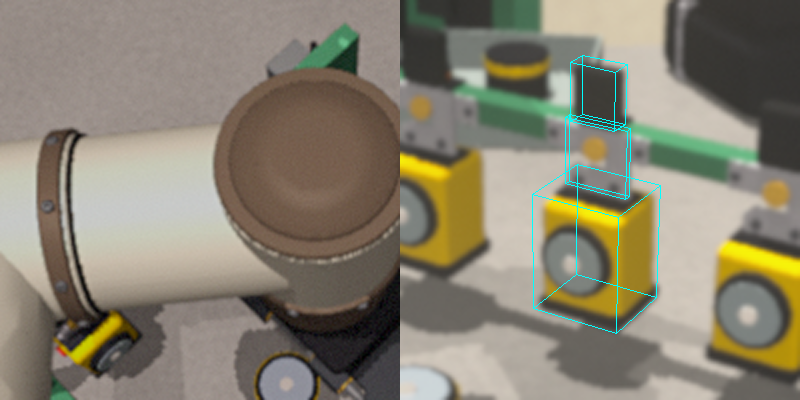

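The lamp hangs plumb on the middle stud, with the brass head at about (595,150) in the crop. The predicted outline matches and nothing is moving. Handing in.

```bash
python3 -c "
from station import *
print(sign_off())"
```

```text
the job is handed in; nothing more can be done
None
```

The yellow lamp hangs on the free middle stud, and I handed the job in at about 26 s of the 51 s allowed.

- **Grasp:** My first lift came too early. The fingers had not finished closing, so they came up empty, and the lamp was not disturbed. I reopened and gripped it properly on the second try. An earlier transit move went the wrong way because of a sign error, but it touched nothing.
- **Sliding on:** I touched the bar lightly to the plate to find the depth, then backed off to the middle of the gap. I slid it along the rail behind the head until the end wall stopped it, at about 3 N. That put the stud about 4.4 mm to the −y side of its nominal point.
- **Letting down:** I backed off a little and lowered it about 10 mm in small steps until the stud took the weight plus about 3 N.
- **Last checks:**
  - On release, the seat was about 0.5 mm from nominal in height and along the stud, by the arm's reading.
  - The side camera showed the lamp upright, matching the predicted outline, and still over 0.4 s. The neighbouring lamps looked plumb.
  - The gripper was well clear, with force readings at noise level.
  - The canister and the cap lamp were not re-measured; nothing came near them.

I viewed 10 pictures. No final check failed or disagreed.

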